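# Load the balcony dumpling carrier and hang its gate

### The job

The filled dumpling boxes are to go out to the freezing balcony: stand every box upright in the wooden carrier, crosswise in one row, the first butted against the closed end board and each next one flush against its neighbour, with no gaps. Then lift the gate leaf out of its stand, lower both its knuckles fully home onto the two pintle pins of the carrier, and leave the gate swung shut across the open end. Leave the bowl, glass dish and dumpling press where they are.

Things in the scene. Friction and masses are not known exactly. Their poses are not given: they have to be found in the camera images.
- box1: lidded white plastic freezer box, 90 (x) x 48 (y) x 44 mm high, about 0.22 kg; on mid-lid a grip rib 14 thick (x), 32 long (y), 22 mm high, top 66 mm over the origin. Origin: centre of the underside, z up. On the board at the start; three to five identical boxes are present
- box2: lidded white plastic freezer box, 90 (x) x 48 (y) x 44 mm high, about 0.22 kg; on mid-lid a grip rib 14 thick (x), 32 long (y), 22 mm high, top 66 mm over the origin. Origin: centre of the underside, z up. On the board at the start; three to five identical boxes are present
- box3: lidded white plastic freezer box, 90 (x) x 48 (y) x 44 mm high, about 0.22 kg; on mid-lid a grip rib 14 thick (x), 32 long (y), 22 mm high, top 66 mm over the origin. Origin: centre of the underside, z up. On the board at the start; three to five identical boxes are present
- box4: lidded white plastic freezer box, 90 (x) x 48 (y) x 44 mm high, about 0.22 kg; on mid-lid a grip rib 14 thick (x), 32 long (y), 22 mm high, top 66 mm over the origin. Origin: centre of the underside, z up. On the board at the start; three to five identical boxes are present
- box5: lidded white plastic freezer box, 90 (x) x 48 (y) x 44 mm high, about 0.22 kg; on mid-lid a grip rib 14 thick (x), 32 long (y), 22 mm high, top 66 mm over the origin. Origin: centre of the underside, z up. On the board at the start; three to five identical boxes are present
- carrier: heavy wooden channel, open-topped, does not move. Origin: centre of its foot on the table, z up; channel along y. Floor top 8 mm up; inside width 100 mm (x -50 to 50), walls 10 thick, 56 mm high. A box fits with its 48 mm side along y, 5 mm play either side. End board at -y, 85 mm high, inner face y = -125 mm; open end y = +131 mm. Tight row: box origins at y = -101, -53, -5, +43, +91 mm
- end_stop (a point): foot of the inner face of the carrier's closed end board, mid-width, on the channel floor (carrier x 0, y -125 mm)
- pin_low (a point): foot of the lower pintle pin on top of its bracket, 20 mm above the table, at carrier x +70, y +139 mm; the pin points up, 8 mm thick, 16 mm tall, the last 6 mm tapering to a 2.4 mm tip. Bracket 5 mm thick, out to y +148, from a 76 mm high steel hinge post outside the wall at x +60 to +78, y +110 to +124 mm
- pin_up (a point): foot of the upper pintle pin on top of its bracket, 48 mm right above the lower pin's foot; same pin and bracket. The gate's lower knuckle cannot pass this bracket from above: bring both knuckles in sideways from outside (carrier's +y), each just above its own pin (gate underside 28 to 39 mm above the table), then lower
- gate: loose wooden leaf, 112 (x) x 12 (y) x 82 mm high, about 0.12 kg. Origin: centre of its underside, z up. Two upright steel knuckle tubes (19 mm outside, bore 10.4, 12 tall) at x +70, y 0. Starts upright in the stand. Hung: underside 10 mm above the table, swings freely, -x edge opens towards carrier +y. Shut: axes parallel to the carrier's, inner face 2 mm off the wall ends, which stop it
- knuckle_low (a point): centre of the bottom mouth of the gate's lower knuckle, 10 mm above the gate's underside, gate x = +70 mm; rests on the lower pin's foot when hung
- knuckle_up (a point): centre of the bottom mouth of the gate's upper knuckle, 58 mm above the gate's underside, gate x = +70 mm; rests on the upper pin's foot when hung
- stand: dark wooden board stand that does not move, foot 100 x 90 x 8 mm with two cheeks 80 mm long (x), 43 mm tall over the table, 15 mm apart, between which the gate stands at the start with its underside 8 mm above the table, parallel to the stand's x. Origin: centre of the foot's underside
- board: wide wooden board, 170 (x) x 520 (y) x 12 mm thick, does not move; the boxes stand on it at the start. Origin: centre of the underside
- bowl: steel mixing bowl, 170 mm across, 70 mm high, a bystander. Origin: centre of the underside
- dish: cut-glass dish, 100 mm across, 30 mm high, a bystander. Origin: centre of the underside
- press: purple plastic dumpling press lying open, 244 mm (x) by 84 mm by 18 mm high, a bystander. Origin: centre of the underside
Mind the look-alikes: they are no part of the job. Leave any turquoise or yellow look-alike of the box5 alone.

How it is judged (in metres and radians):
On the way, in this order (a step that is already met when the one before it is completed fails the run):
1. every box stands in the carrier in a gap-free row from the closed end (x of box1 in the frame of carrier between -0.008 and 0.008 m and z of box1 in the frame of carrier between 0.005 and 0.012 m and angle between each of box1, box2, box3, box4, box5's own z axis and vertical below 0.06 rad and angle between the y axis of each of box1, box2, box3, box4, box5 and the y axis of carrier, either way round below 0.08 rad and (y of box1 in the frame of carrier between -0.104 and -0.098 m or y of box1 in the frame of carrier between -0.056 and -0.04925 m or y of box1 in the frame of carrier between -0.008 and -0.0005 m or y of box1 in the frame of carrier between 0.04 and 0.04825 m or y of box1 in the frame of carrier between 0.088 and 0.097 m) and x of box2 in the frame of carrier between -0.008 and 0.008 m and z of box2 in the frame of carrier between 0.005 and 0.012 m and (y of box2 in the frame of carrier between -0.104 and -0.098 m or y of box2 in the frame of carrier between -0.056 and -0.04925 m or y of box2 in the frame of carrier between -0.008 and -0.0005 m or y of box2 in the frame of carrier between 0.04 and 0.04825 m or y of box2 in the frame of carrier between 0.088 and 0.097 m) and x of box3 in the frame of carrier between -0.008 and 0.008 m and z of box3 in the frame of carrier between 0.005 and 0.012 m and (y of box3 in the frame of carrier between -0.104 and -0.098 m or y of box3 in the frame of carrier between -0.056 and -0.04925 m or y of box3 in the frame of carrier between -0.008 and -0.0005 m or y of box3 in the frame of carrier between 0.04 and 0.04825 m or y of box3 in the frame of carrier between 0.088 and 0.097 m) and x of box4 in the frame of carrier between -0.008 and 0.008 m and z of box4 in the frame of carrier between 0.005 and 0.012 m and (y of box4 in the frame of carrier between -0.104 and -0.098 m or y of box4 in the frame of carrier between -0.056 and -0.04925 m or y of box4 in the frame of carrier between -0.008 and -0.0005 m or y of box4 in the frame of carrier between 0.04 and 0.04825 m or y of box4 in the frame of carrier between 0.088 and 0.097 m) and x of box5 in the frame of carrier between -0.008 and 0.008 m and z of box5 in the frame of carrier between 0.005 and 0.012 m and (y of box5 in the frame of carrier between -0.104 and -0.098 m or y of box5 in the frame of carrier between -0.056 and -0.04925 m or y of box5 in the frame of carrier between -0.008 and -0.0005 m or y of box5 in the frame of carrier between 0.04 and 0.04825 m or y of box5 in the frame of carrier between 0.088 and 0.097 m) and (not (y of box1 in the frame of carrier between -0.056 and -0.04925 m or y of box2 in the frame of carrier between -0.056 and -0.04925 m or y of box3 in the frame of carrier between -0.056 and -0.04925 m or y of box4 in the frame of carrier between -0.056 and -0.04925 m or y of box5 in the frame of carrier between -0.056 and -0.04925 m) or (y of box1 in the frame of carrier between -0.104 and -0.098 m or y of box2 in the frame of carrier between -0.104 and -0.098 m or y of box3 in the frame of carrier between -0.104 and -0.098 m or y of box4 in the frame of carrier between -0.104 and -0.098 m or y of box5 in the frame of carrier between -0.104 and -0.098 m)) and (not (y of box1 in the frame of carrier between -0.008 and -0.0005 m or y of box2 in the frame of carrier between -0.008 and -0.0005 m or y of box3 in the frame of carrier between -0.008 and -0.0005 m or y of box4 in the frame of carrier between -0.008 and -0.0005 m or y of box5 in the frame of carrier between -0.008 and -0.0005 m) or (y of box1 in the frame of carrier between -0.056 and -0.04925 m or y of box2 in the frame of carrier between -0.056 and -0.04925 m or y of box3 in the frame of carrier between -0.056 and -0.04925 m or y of box4 in the frame of carrier between -0.056 and -0.04925 m or y of box5 in the frame of carrier between -0.056 and -0.04925 m)) and (not (y of box1 in the frame of carrier between 0.04 and 0.04825 m or y of box2 in the frame of carrier between 0.04 and 0.04825 m or y of box3 in the frame of carrier between 0.04 and 0.04825 m or y of box4 in the frame of carrier between 0.04 and 0.04825 m or y of box5 in the frame of carrier between 0.04 and 0.04825 m) or (y of box1 in the frame of carrier between -0.008 and -0.0005 m or y of box2 in the frame of carrier between -0.008 and -0.0005 m or y of box3 in the frame of carrier between -0.008 and -0.0005 m or y of box4 in the frame of carrier between -0.008 and -0.0005 m or y of box5 in the frame of carrier between -0.008 and -0.0005 m)) and (not (y of box1 in the frame of carrier between 0.088 and 0.097 m or y of box2 in the frame of carrier between 0.088 and 0.097 m or y of box3 in the frame of carrier between 0.088 and 0.097 m or y of box4 in the frame of carrier between 0.088 and 0.097 m or y of box5 in the frame of carrier between 0.088 and 0.097 m) or (y of box1 in the frame of carrier between 0.04 and 0.04825 m or y of box2 in the frame of carrier between 0.04 and 0.04825 m or y of box3 in the frame of carrier between 0.04 and 0.04825 m or y of box4 in the frame of carrier between 0.04 and 0.04825 m or y of box5 in the frame of carrier between 0.04 and 0.04825 m))), for 0.2 s.
2. the gate hangs on both pintle pins (horizontal distance between knuckle_low and pin_low below 0.004 m and z of knuckle_low in the frame of pin_low between -0.003 and 0.004 m and horizontal distance between knuckle_up and pin_up below 0.004 m and z of knuckle_up in the frame of pin_up between -0.003 and 0.004 m and angle between gate's own z axis and vertical below 0.1 rad), for 0.2 s.
At the end, for the whole second after the job is handed in: Every box square on the carrier floor (0.08 rad), row unbroken from the end board, first box within 3 mm, fifth within 6 mm of a tight row; both knuckles on their pins (4 mm sideways, -3 to +4 mm high), gate leaning under 0.1 rad and shut within 0.1 rad; all at rest (all of step 1 and all of step 2 and angle between the x axis of gate and the x axis of carrier, either way round below 0.1 rad and x of gate in the frame of carrier between -0.01 and 0.01 m and linear speed of each of box1, box2, box3, box4, box5, gate below 0.02 m/s and angular speed of gate below 0.1 rad/s); the robot touches nothing.
It fails at once if the steel bowl is moved more than 30 mm (distance of bowl from where it was at the start of the episode above 0.03 m).
It fails at once if the cut-glass dish is moved more than 30 mm (distance of dish from where it was at the start of the episode above 0.03 m).
It fails at once if the dumpling press is moved more than 30 mm (distance of press from where it was at the start of the episode above 0.03 m).
Of box1, box2, box3, box4, box5 only 3 to 5 are there at a start; the rules pass over those that are not, and their reading is None.
At some moment in a run one of box1, box2, box3, box4, box5 may be knocked a few centimetres aside while the robot is not near it.
It also fails if it takes over 210 s, if anything falls off the work surface, if the arm or the gripper's body presses on something with over 40 N, if the wrist force passes 120 N, or if a joint passes its speed limit or range.

### The arm

A 7-joint arm with a two-finger parallel gripper is mounted at the origin on the work surface. World frame = base frame: x ahead of the robot, y to its left, z up, the work surface at z = 0. Lengths are in mm, angles in rad, forces in N, time in s.
With the tool pointing down it reaches from about 425 to 925 mm from the base axis. Payload 6.8 kg.
Tool frame: the origin (TCP) lies on the centre line of the jaws, within the pads' length; the fingertips stand 14 mm ahead of it and the grasp point (between the pads) lies 5 mm behind it (robot.finger_overhang is the distance from the TCP to the fingertips, in mm); z points along the fingers, y is the line along which they close (so a half turn about z gives the same grasp; the last joint's range is limited). The gripper opens to 85 mm and grips with 20 to 120 N. Pads are 22 mm wide; open, the fingers measure 114 mm over their backs; the gripper's body (76 mm by 85 mm) begins 54 mm behind the grasp point. The pads swing forward as they close: fully open they stand 13 mm farther back than shut.
Start: joints at [1.164, 0.477, 0.022, 1.555, -0.011, 1.109, -0.083], TCP at [198.711, -645.105, 245.308] pointing down, gripper open.
Joint ranges: [-2.96, 2.96], [-0.34, 2.1], [-1.41, 1.46], [0.24, 2.44], [-1.37, 4.51], [0.17, 1.92], [-2.96, 2.96]. Speed limits (rad/s): [2.39, 2.39, 3.14, 3.14, 3.14, 3.14, 3.14].

### API

Orientations are given as a unit quaternion [x, y, z, w].
In Python, from bench import robot gives the robot as it stands.
- The arm moves only by the tool arm_command, never from a script. Its argument "series" is a list of rows, each a list of 4 numbers: the shift along the tool's x, y, z in units of 0.6 m (1.0 is 0.6 m), then the turn about the tool's z in units of 0.15 rad (1.0 is 0.15 rad). In form: [[tx, ty, tz, roll], ...]. A call has 1 to 10 rows; each row shifts and turns the commanded pose from where the row before left it, along the tool's axes as they then stand; what a row does not reach is not made up. A row lasts 1/8 s, in which the tool goes at most 62.5 mm and 10.7 degrees, less where a joint would pass 70% of its speed; a pose out of reach is approached as far as the arm can. A call with a number of a shift or a turn outside -1 to 1 is refused whole. A call with a gripper value outside its range is refused whole. "claw" is the closure, from 0 (fully open) to 1 (shut), set as the call begins (left out, the last holds). The fingers move at their own pace and stop on an object; "squeeze" is the grip in N (left out, the last holds). Time passes only in rows, so rows that do not move let the fingers close. It gives the time, the measured TCP pose, the force, the opening and the grip force at its end, in the units of the state.
- robot.observe(): the state, without advancing time (a new reading comes with each control period).
- robot.capture(name): name is "scene" or "side" or "wrist"; returns a dict with "image" (480x640x3 uint8, red, green, blue), "z_map" (480x640 float32, mm along the optical axis (not along the pixel's ray), 0 where there is no reading), "mtx" (3x3 intrinsics, pixels), "rvec" (rotation vector, rad) and "tvec" (3), from world to camera coordinates, as OpenCV has them. Camera axes: x right, y down, z forward; pixel columns grow to the right and rows downward; lengths in mm; the calibration is good to about 2 mm. The wrist camera is an equidistant fisheye: a pixel r from the principal point sees the ray r / f radians off the axis. A picture is of the moment at which its call begins.
- robot.finish_job(): hands the job in; it is judged then, once.
Trained networks look in the newest picture that a camera, given by its name, has taken for a name from the list of things; names that differ only in an ending like _2 or _b are one class to them, and where a whole thing is asked for, a point or a joint stands for the part that bears it (a point fixed in the world has none). Each returns a list of dicts, best first, with "confidence" (0 to 1); they miss things now and then, are a little off and sometimes report something else, mostly with a low value. They report only what shows in the picture. A call takes as long as a camera call. They do not tell look-alikes from the thing itself.
- robot.find_in(camera, query): "box" ([left, top, right, bottom] in pixels, round what is visible of it).
- robot.trace(camera, query): "mask" (480x640 bool, what is visible of it) and "box" ([left, top, right, bottom] in pixels, round what is visible of it).
The state is a dict: "time": time; "joints": joint angles; "dq": joint speeds; "effort": joint torques, N m; "ee_pos": TCP position; "orientation": TCP orientation; "wrist_force": force on the tool from outside, world axes, zero at the start; "torque": the same for the moment, N m; "finger_gap": opening from 0.0 (shut) to 1.0 (fully open); "finger_force": force on a finger pad.
Only numpy, scipy, OpenCV 4.12 (cv2) and the standard library are available. Lean on these libraries where they do the work, as an engineer would, in place of code of your own. Each camera call takes 0.05 s, during which the arm holds its last target. There are 200 camera calls.

## Working session

There is one attempt and no reset: what is moved stays moved. The work goes in short steps, Python scripts to look and compute and a tool call to move; the robot and the scene stay as the last step left them, time stands still between calls to the robot, and variables do not carry over. Pictures are saved under pics/ and viewed, at most 14 in all, crops included, and the job is handed in when it is done.

Besides the shell and the picture viewer there is one more tool, called as name(argument=value, ...) on one line, values as JSON. arm_command: Moves the arm, as the interface text tells. Shifts and turns lie within -1 to 1; 1 stands for 0.6 m of shift or 0.15 rad of turn. Its arguments: {"type":"object","properties":{"series":{"type":"array"},"claw":{"type":"number"},"squeeze":{"type":"number"}},"required":["series"]}

```bash
ls; mkdir -p pics; python3 - <<'E'
from bench import robot
import cv2,numpy as np
s=robot.observe()
print({k:np.round(v,3).tolist() for k,v in s.items()})
ims=[]
for c in("scene","side"):
    d=robot.capture(c); ims.append(d["image"])
    cv2.imwrite(f"pics/{c}0.png",d["image"][...,::-1])
    print(c,d["mtx"].tolist(),(-cv2.Rodrigues(d["rvec"])[0].T@np.ravel(d["tvec"])).round(0))
    for q in("box1","gate","carrier","stand","board","bowl","dish","press"):
        print(q,[(np.round(r["box"]).astype(int).tolist(),round(r["confidence"],2)) for r in robot.find_in(c,q)])
E
```

```text
pics
{'time': 0.0, 'joints': [1.164, 0.478, 0.022, 1.556, -0.012, 1.109, -0.083], 'dq': [0.001, -0.0, 0.0, 0.0, -0.0, -0.003, -0.001], 'effort': [-0.0, -59.645, 1.608, -28.12, 0.013, 0.01, -0.0], 'ee_pos': [198.504, -644.564, 244.324], 'orientation': [0.989, 0.149, -0.0, -0.001], 'wrist_force': [-0.988, -0.215, -0.437], 'torque': [0.044, -0.032, 0.001], 'finger_force': 0.0, 'finger_gap': 1.005}
scene [[447.2267172264415, 0.0, 322.1486372976465], [0.0, 447.2267172264415, 236.05588399786242], [0.0, 0.0, 1.0]] [920. 727. 927.]
box1 [([343, 232, 375, 252], 0.88), ([291, 181, 322, 208], 0.78), ([324, 206, 361, 240], 0.58)]
gate [([371, 323, 426, 370], 0.69)]
carrier [([224, 218, 322, 327], 0.68)]
stand [([344, 230, 373, 255], 0.65), ([373, 332, 430, 379], 0.6)]
board []
bowl [([186, 164, 239, 208], 0.6)]
dish [([377, 272, 422, 304], 0.77)]
press [([298, 342, 359, 447], 0.7)]
side [[594.6714103851621, 0.0, 327.8150527079361], [0.0, 594.6714103851621, 238.98948449923333], [0.0, 0.0, 1.0]] [-150. 1064. 1051.]
box1 [([334, 252, 369, 285], 0.97), ([348, 235, 384, 267], 0.8), ([369, 207, 404, 233], 0.69), ([281, 347, 320, 392], 0.65), ([227, 192, 319, 273], 0.3)]
gate [([215, 305, 270, 351], 0.63)]
carrier [([227, 192, 321, 274], 0.9)]
stand [([216, 332, 272, 362], 0.81), ([334, 250, 372, 282], 0.39), ([232, 195, 320, 275], 0.36)]
board [([332, 251, 370, 283], 0.63), ([302, 189, 438, 308], 0.59)]
bowl [([317, 150, 368, 188], 0.71)]
dish [([297, 298, 335, 333], 0.89)]
press [([146, 280, 229, 335], 0.86)]
```

View pics/scene0.png

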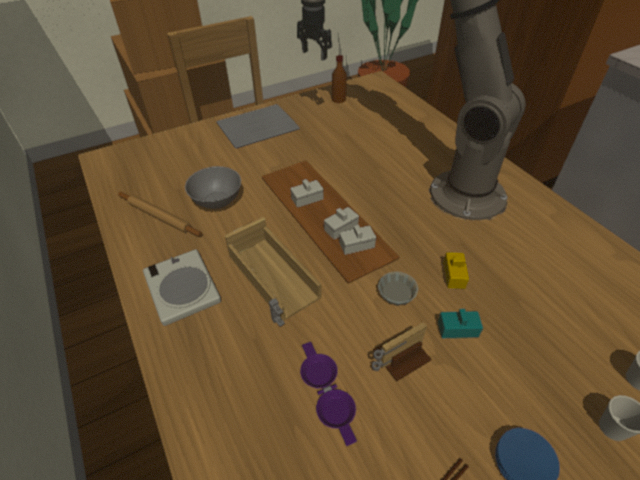

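View pics/side0.png

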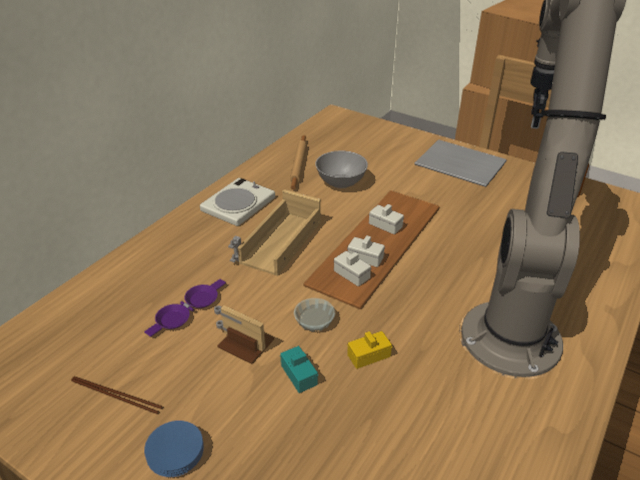

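The scene picture shows three white boxes on the board at about (307,193), (341,222) and (357,238). The carrier is at (272,270) with its hinge post at (278,312), and the gate stands in its stand at (403,345). The yellow (457,268) and turquoise (460,323) boxes are look-alikes. Next I'll measure with the depth maps.

```bash
cat > h.py <<'E'
from bench import robot
import cv2,numpy as np
def cloud(c):
    d=robot.capture(c); K=d["mtx"]; z=d["z_map"].astype(float)
    v,u=np.mgrid[:480,:640]; a=(u-K[0,2])/K[0,0]; b=(v-K[1,2])/K[1,1]
    if c=="wrist":
        r=np.hypot(a,b)+1e-9; t=np.tan(np.minimum(r,1.5))/r; a=a*t;b=b*t
    P=np.stack([a*z,b*z,z],-1); R=cv2.Rodrigues(np.array(d["rvec"]))[0]
    W=(P-np.ravel(d["tvec"]))@R; W[z<=0]=np.nan
    return W,d["image"],d
def rect(p):
    (cx,cy),(w,h),a=cv2.minAreaRect(p[:,:2].astype(np.float32))
    if w<h: w,h,a=h,w,a+90
    return np.round([cx,cy,w,h,(a+90)%180-90],1).tolist()  # long-axis angle deg
def blobs(W,zlo,zhi,box=None,minpx=12,grow=2):
    m=(W[...,2]>zlo)&(W[...,2]<zhi)
    if box: m&=(W[...,0]>box[0])&(W[...,0]<box[1])&(W[...,1]>box[2])&(W[...,1]<box[3])
    n,l,st,_=cv2.connectedComponentsWithStats(m.astype(np.uint8))
    return [(st[i,4],st[i,:2].tolist(),W[l==i]) for i in range(1,n) if st[i,4]>=minpx]
E
python3 - <<'E'
from h import *
for c in("scene","side"):
    W,im,d=cloud(c)
    print(c)
    for q in("carrier","bowl","dish","press","gate","stand","box1"):
        for r in robot.trace(c,q):
            p=W[r["mask"]]; p=p[~np.isnan(p[:,2])]
            if len(p)<20: continue
            b=np.round(r["box"]).astype(int)
            print(q,round(r["confidence"],2),b.tolist(),"z pct",np.percentile(p[:,2],[2,50,98]).round(0),"rect",rect(p), "top",rect(p[p[:,2]>np.percentile(p[:,2],98)-8]))
    box=(300,900,-500,400)
    print("lids"); [print(n,o,rect(p),np.median(p[:,2]).round(1)) for n,o,p in blobs(W,52,62,box)]
    print("high"); [print(n,o,rect(p),np.median(p[:,2]).round(1)) for n,o,p in blobs(W,68,100,box,4)]
E
```

```text
scene
carrier 0.62 [225, 217, 323, 328] z pct [ 2. 11. 84.] rect [668.1, -34.5, 382.9, 158.2, -86.3] top [729.9, -8.7, 306.8, 111.1, 72.2]
bowl 0.87 [186, 164, 241, 208] z pct [ 3. 40. 70.] rect [701.5, -365.2, 168.9, 166.6, 48.7] top [701.5, -365.2, 168.9, 166.6, 48.7]
dish 0.55 [379, 272, 422, 305] z pct [ 4. 12. 31.] rect [423.2, 208.9, 100.0, 97.7, 7.9] top [423.2, 208.9, 100.0, 97.7, 7.9]
press 0.65 [300, 342, 358, 450] z pct [-0.  8. 18.] rect [706.3, 345.9, 254.2, 85.4, 83.5] top [708.3, 350.1, 245.3, 81.9, 83.8]
press 0.65 [228, 220, 322, 324] z pct [ 3. 11. 84.] rect [668.3, -35.2, 384.6, 158.1, -86.4] top [729.0, -8.4, 306.8, 109.3, 72.2]
press 0.52 [342, 229, 372, 253] z pct [15. 53. 78.] rect [427.4, 5.6, 92.5, 88.6, 80.7] top [428.8, 26.2, 33.7, 15.8, 75.2]
gate 0.69 [371, 323, 425, 373] z pct [ 1. 71. 92.] rect [513.7, 342.3, 176.5, 54.5, 6.4] top [522.2, 358.7, 111.5, 14.5, 2.6]
stand 0.65 [377, 346, 428, 384] z pct [ 2.  8. 44.] rect [516.7, 359.5, 100.3, 89.9, 1.1] top [518.6, 371.1, 76.6, 11.0, 2.3]
box1 0.79 [437, 308, 486, 342] z pct [-1. 42. 66.] rect [343.9, 358
[... 4294 characters left out ...]
438.9, 16.7, 7.7, 18.8] 69.2
5 [354, 152] [694.5, -444.3, 12.6, 2.7, -8.1] 70.3
11 [315, 156] [774.2, -332.6, 45.0, 8.1, -70.0] 70.2
7 [321, 171] [719.0, -282.4, 16.0, 7.5, -5.0] 68.9
4 [360, 172] [616.5, -348.1, 6.9, 3.6, 41.9] 70.7
4 [329, 175] [687.7, -282.3, 8.4, 6.0, -9.9] 69.7
5 [336, 176] [663.8, -286.4, 11.3, 6.9, -7.9] 72.0
5 [347, 176] [637.5, -303.6, 6.3, 4.4, 85.6] 71.6
253 [282, 189] [692.7, -122.3, 121.5, 25.0, 8.8] 80.1
52 [382, 204] [455.8, -217.9, 38.6, 13.1, 84.5] 75.2
56 [230, 235] [725.7, 139.9, 37.8, 19.2, 82.8] 73.4
58 [362, 235] [430.4, -53.5, 36.5, 15.4, -87.9] 75.8
67 [347, 252] [426.8, 26.3, 34.7, 20.3, 78.3] 75.6
495 [214, 305] [529.7, 361.4, 135.8, 19.2, 1.6] 83.0
```

```bash
cat >> h.py <<'E'
def yaw():
    from scipy.spatial.transform import Rotation as Ro
    R=Ro.from_quat(robot.observe()["orientation"]).as_matrix(); return R,np.degrees(np.arctan2(R[1,0],R[0,0]))
def plan(x,y,z,closing):   # closing = world angle (deg) of the jaw closing line (tool y)
    s=robot.observe(); R,a=yaw(); p=np.array(s["ee_pos"])
    da=(closing+90-a+90)%180-90
    c,sn=np.cos(np.radians(da)),np.sin(np.radians(da)); Rz=np.array([[c,-sn,0],[sn,c,0],[0,0,1]])
    d=np.array([x,y,z])-p; R2=Rz@R; t=R2.T@d
    print("t",round(s["time"],2),"pos",p.round(1),"toolx",round(a,2),"tilt",R[:,2].round(4),"roll units",round(-np.radians(da)/.15,3),"| after roll shift mm",t.round(1),"units",(t/600).round(4),"| before roll",(R.T@d/600).round(4),"dist",np.linalg.norm(d).round(0))
E
python3 -c "
from h import *
plan(457,-217,250,-4.5)"
```

```text
t 1.7 pos [ 198.7 -645.1  245.3] toolx 17.12 tilt [ 0. -0. -1.] roll units -7.957 | after roll shift mm [447.1 223.9  -4.7] units [ 0.7451  0.3732 -0.0078] | before roll [ 0.6215 -0.5552 -0.0078] dist 500.0
```

arm_command(series=[[0, 0, 0, -0.99], [0, 0, 0, -0.99], [0, 0, 0, -0.99], [0, 0, 0, -0.99], [0, 0, 0, -0.99], [0, 0, 0, -0.99], [0, 0, 0, -0.99], [0, 0, 0, -0.99]])

```text
time: 2.7
ee_pos: [198.6, -645.1, 245.3]
orientation: [0.735, 0.679, -0.0, -0.0]
wrist_force: [0.1, -0.4, -0.0]
finger_gap: 0.997
finger_force: 0.0
```

```bash
python3 -c "
from h import *
plan(457,-217,250,-4.5);print(np.round(robot.observe()['joints'],2))"
```

```text
t 2.7 pos [ 198.6 -645.1  245.3] toolx 85.46 tilt [-1.e-04 -0.e+00 -1.e+00] roll units -0.005 | after roll shift mm [447.1 224.   -4.8] units [ 0.7451  0.3733 -0.0079] | before roll [ 0.7454  0.3728 -0.0079] dist 500.0
[ 1.34  0.49 -0.23  1.54  0.12  1.13  1.01]
```

arm_command(series=[[0.083, 0.0415, -0.001, 0], [0.083, 0.0415, -0.001, 0], [0.083, 0.0415, -0.001, 0], [0.083, 0.0415, -0.001, 0], [0.083, 0.0415, -0.001, 0], [0.083, 0.0415, -0.001, 0], [0.083, 0.0415, -0.001, 0], [0.083, 0.0415, 0, 0], [0.081, 0.041, 0, 0], [0, 0, 0, 0]])

```text
time: 3.95
ee_pos: [461.7, -213.9, 250.1]
orientation: [0.733, 0.68, 0.001, 0.0]
wrist_force: [0.8, -1.4, 0.8]
finger_gap: 1.002
finger_force: 0.0
```

```bash
cat > w.py <<'E'
from h import *
import sys
n=sys.argv[1]
W,im,d=cloud("wrist"); cv2.imwrite(f"pics/{n}.png",im[...,::-1])
np.save(f"pics/{n}.npy",W)
box=(350,850,-330,250)
print("lids");[print(k,o,rect(p),np.median(p[:,2]).round(1)) for k,o,p in blobs(W,50,60,box,60)]
print("ribs");[print(k,o,rect(p),np.median(p[:,2]).round(1)) for k,o,p in blobs(W,66,100,box,30)]
E
python3 w.py w1; python3 -c "
from h import *
plan(457,-217,150,-4.5);print(np.round(robot.observe()['joints'],2))"
```

```text
lids
1470 [471, 0] [630.6, -77.4, 125.8, 14.3, -80.6] 56.1
1100 [561, 0] [737.8, -56.3, 116.4, 13.2, -81.7] 55.9
4580 [219, 9] [432.4, -56.9, 90.5, 49.1, 8.3] 56.2
4456 [266, 196] [457.8, -220.3, 90.1, 48.9, -3.7] 56.3
208 [487, 269] [662.9, -303.5, 83.2, 13.1, 31.1] 55.1
141 [561, 273] [747.4, -309.2, 59.6, 7.9, -39.0] 55.1
ribs
686 [257, 19] [432.9, -57.3, 32.2, 14.6, -81.9] 78.0
1475 [503, 107] [692.8, -126.9, 121.1, 12.8, 7.8] 85.3
657 [308, 208] [458.2, -219.8, 32.1, 14.4, 85.8] 78.2
578 [489, 270] [701.3, -306.1, 150.8, 47.0, -0.0] 70.1
t 4.0 pos [ 460.3 -216.6  249.8] toolx 85.44 tilt [ 7.e-04  1.e-04 -1.e+00] roll units -0.007 | after roll shift mm [-0.7 -3.3 99.8] units [-0.0011 -0.0055  0.1663] | before roll [-0.0011 -0.0055  0.1663] dist 100.0
[ 0.74  0.24 -0.49  1.92  0.13  1.02  0.12]
```

```bash
python3 w.py w2; python3 -c "
from h import *
plan(458,-219,150,-4)"
```

```text
lids
1404 [473, 0] [630.8, -79.7, 123.0, 12.0, -82.0] 56.1
1051 [563, 0] [738.4, -58.2, 112.0, 14.5, -83.5] 56.0
4553 [220, 5] [432.5, -56.8, 90.1, 48.8, 8.5] 56.2
4361 [268, 193] [458.1, -220.2, 90.9, 48.0, -3.8] 56.3
188 [490, 269] [655.6, -306.1, 69.8, 10.4, 36.1] 55.0
142 [560, 270] [747.5, -310.4, 60.1, 8.9, -36.9] 55.2
ribs
679 [259, 15] [432.8, -57.1, 32.8, 14.7, -81.5] 78.0
1458 [505, 103] [692.5, -126.9, 121.1, 12.8, 7.8] 85.3
641 [310, 205] [458.1, -219.8, 31.2, 14.2, 87.2] 78.1
577 [491, 266] [700.9, -306.2, 149.8, 47.3, 0.1] 70.1
t 4.05 pos [ 459.3 -218.4  249.6] toolx 85.26 tilt [-0.e+00 -5.e-04 -1.e+00] roll units -0.086 | after roll shift mm [-0.7 -1.3 99.6] units [-0.0011 -0.0021  0.166 ] | before roll [-0.0012 -0.0021  0.166 ] dist 100.0
```

View pics/w2.png

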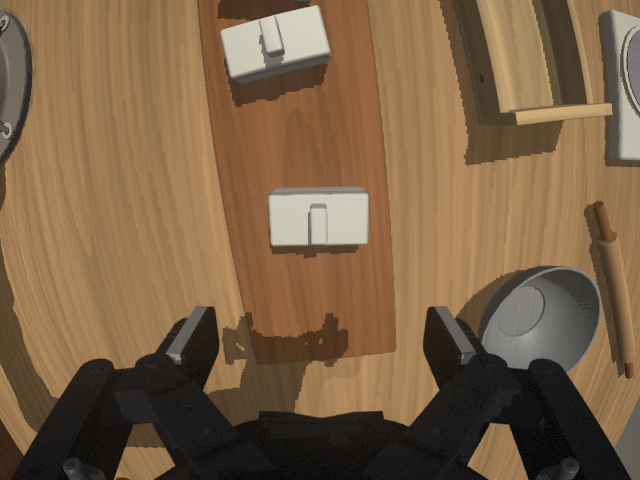

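Box A is at pixel (319,218) with its rib upright, box B at (275,42), and the carrier end board at (560,113). Wrist and fixed cameras agree within about 2–3 mm, and the heights match the text. I'll grasp box A now.

arm_command(series=[[-0.001, -0.002, 0.07, 0], [0, 0, 0.08, 0], [0, 0, 0.07, 0], [0, 0, 0.04, 0], [0, 0, 0.0327, 0], [0, 0, 0, 0], [0, 0, 0, 0]], claw=0.3, squeeze=60)

```text
time: 4.92
ee_pos: [458.1, -220.0, 74.6]
orientation: [0.737, 0.676, 0.0, 0.001]
wrist_force: [-0.1, 0.3, -0.7]
finger_gap: 0.699
finger_force: 0.0
```

arm_command(series=[[0, 0, 0, 0], [0, 0, 0, 0], [0, 0, 0, 0], [0, 0, 0, 0], [0, 0, 0, 0]], claw=1)

```text
time: 5.55
ee_pos: [458.5, -219.2, 74.6]
orientation: [0.736, 0.677, 0.0, 0.001]
wrist_force: [-1.2, -0.7, 5.9]
finger_gap: 0.145
finger_force: 60.0
```

arm_command(series=[[0, 0, -0.03, 0], [0, 0, -0.08, 0], [0, 0, -0.06, 0], [0, 0, 0, 0], [0, 0, 0, 0], [0, 0, 0, 0]])

```text
time: 6.3
ee_pos: [456.9, -218.6, 174.6]
orientation: [0.736, 0.677, -0.001, -0.001]
wrist_force: [-0.9, 0.5, -2.0]
finger_gap: 0.147
finger_force: 59.0
```

```bash
python3 - <<'E'
from h import *
plan(688,-96,180,8.3)
for c in("scene","side"):
    W,im,d=cloud(c)
    print(c);[print(k,o,rect(p),np.median(p[:,2]).round(1)) for k,o,p in blobs(W,140,160,(420,500,-280,-160),12)]
    [print("end",k,o,rect(p),np.median(p[:,2]).round(1)) for k,o,p in blobs(W,79,90,(600,800,-170,-80),30)]
W,im,d=cloud("wrist"); cv2.imwrite("pics/w3.png",im[...,::-1])
[print("w",k,o,rect(p),np.median(p[:,2]).round(1)) for k,o,p in blobs(W,120,190,(400,520,-290,-150),40)]
E
```

```text
t 6.3 pos [ 456.9 -218.6  174.6] toolx 85.19 tilt [-0.0025  0.0012 -1.    ] roll units -1.526 | after roll shift mm [ 88.  246.4  -5.9] units [ 0.1466  0.4106 -0.0099] | before roll [ 0.2359  0.3666 -0.0097] dist 262.0
scene
310 [289, 155] [460.0, -218.4, 81.7, 54.1, -3.4] 154.2
end 201 [225, 217] [692.2, -126.4, 120.7, 18.1, 8.4] 83.9
side
292 [372, 176] [460.1, -214.4, 79.6, 55.9, 2.6] 153.7
end 131 [282, 189] [691.7, -123.7, 118.7, 24.7, 7.1] 82.8
w 20807 [219, 233] [457.3, -218.9, 90.9, 48.1, -4.2] 156.5
```

arm_command(series=[[0, 0, -0.009, -0.76], [0, 0, 0, -0.76], [0.038, 0.082, 0, 0], [0.038, 0.082, 0, 0], [0.038, 0.082, 0, 0], [0.038, 0.082, 0, 0], [0.038, 0.082, 0, 0], [0, 0, 0, 0], [0, 0, 0, 0], [0, 0, 0, 0]])

```text
time: 7.7
ee_pos: [684.1, -72.5, 180.8]
orientation: [0.655, 0.756, -0.001, -0.0]
wrist_force: [-0.3, -1.4, -1.9]
finger_gap: 0.147
finger_force: 59.4
```

```bash
cat > car.py <<'E'
from h import *
import sys
W,im,d=cloud("wrist"); cv2.imwrite(f"pics/{sys.argv[1]}.png",im[...,::-1]); np.save(f"pics/{sys.argv[1]}.npy",W)
s=robot.observe(); print(np.round(s["ee_pos"],1),round(s["time"],2))
for zl,zh in((52,60),(72,80),(81,90),(5,11),(95,190)):
    [print(zl,k,o,rect(p),np.median(p[:,2]).round(1)) for k,o,p in blobs(W,zl,zh,(560,800,-160,200),60)]
E
python3 car.py c1
```

```text
[684.2 -72.5 181.1] 7.75
52 3468 [236, 0] [619.3, 6.7, 167.7, 10.8, -82.1] 56.2
52 3484 [392, 0] [727.9, 21.6, 170.7, 11.0, -82.1] 56.3
5 28730 [260, 0] [673.4, 16.2, 197.9, 101.4, -82.0] 8.4
95 20468 [219, 232] [684.1, -72.7, 90.9, 48.0, 8.4] 162.3
```

View pics/c1.png

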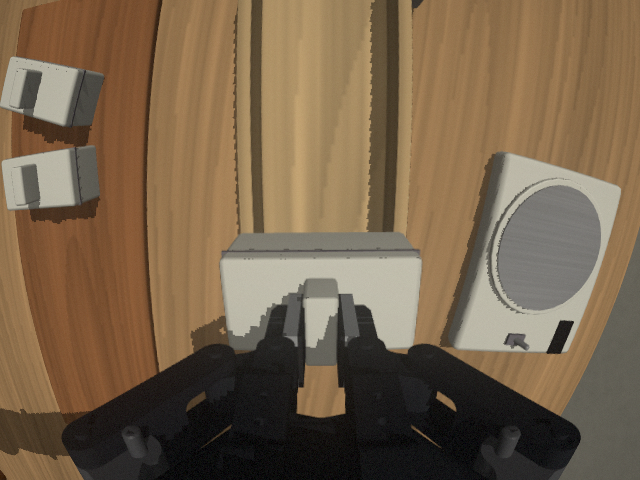

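Looking down the channel, the walls are at x≈245 and x≈402 px, and the held box is at (320,300) square over it. The carrier yaw is 8.0°. I'll lower just short of the end board, then push.

arm_command(series=[[-0.0275, 0.0025, 0.02, 0.05], [0, 0, 0.05, 0], [0, 0, 0.05, 0], [0, 0, 0.035, 0], [0, 0, 0.02, 0], [0, 0, 0.006, 0], [0, 0, 0, 0], [0, 0, 0, 0]])

```text
time: 8.75
ee_pos: [689.7, -86.9, 73.8]
orientation: [0.657, 0.754, 0.001, 0.001]
wrist_force: [0.8, -1.0, -2.1]
finger_gap: 0.144
finger_force: 59.3
```

arm_command(series=[[-0.006, 0, 0, 0], [-0.006, 0, 0, 0], [-0.004, 0, 0, 0], [0, 0, 0, 0]])

```text
time: 9.25
ee_pos: [690.3, -95.8, 72.8]
orientation: [0.657, 0.754, 0.0, -0.0]
wrist_force: [0.6, 2.6, -0.8]
finger_gap: 0.142
finger_force: 59.5
```

arm_command(series=[[-0.003, 0, 0.002, 0], [-0.002, 0, 0.001, 0], [0, 0, 0, 0], [0, 0, 0, 0]])

```text
time: 9.75
ee_pos: [690.6, -96.0, 71.1]
orientation: [0.657, 0.754, 0.001, -0.001]
wrist_force: [-2.5, 9.0, 0.3]
finger_gap: 0.148
finger_force: 59.9
```

arm_command(series=[[0.001, 0, 0, 0], [0, 0, 0, 0], [0, 0, 0, 0], [0, 0, -0.02, 0], [0, 0, -0.06, 0], [0, 0, -0.1, 0], [0, 0, -0.05, 0], [0, 0, 0, 0]], claw=0.6)

```text
time: 10.75
ee_pos: [692.5, -98.8, 213.4]
orientation: [0.657, 0.754, 0.002, 0.003]
wrist_force: [0.2, -0.1, -0.9]
finger_gap: 0.402
finger_force: 0.0
```

```bash
python3 car.py c2; python3 -c "
from h import *
plan(433,-90,210,8)"
```

```text
[691.3 -99.  210.9] 10.8
52 10640 [236, 0] [678.3, -19.7, 205.6, 121.0, -82.1] 55.7
72 753 [308, 208] [690.4, -96.5, 31.7, 13.7, -82.0] 74.3
72 516 [239, 258] [692.4, -120.9, 118.3, 1.8, 7.8] 76.1
81 2573 [236, 263] [692.8, -126.6, 119.9, 12.8, 7.9] 85.3
5 20902 [258, 0] [675.2, 3.6, 191.5, 101.1, -82.1] 8.4
t 10.8 pos [691.3 -99.  210.9] toolx 97.8 tilt [ 3.1e-03 -6.0e-04 -1.0e+00] roll units -0.023 | after roll shift mm [ 4.490e+01 -2.545e+02  1.000e-01] units [ 7.480e-02 -4.241e-01  1.000e-04] | before roll [ 7.330e-02 -4.244e-01  1.000e-04] dist 258.0
```

arm_command(series=[[0.026, -0.083, 0, 0], [0.026, -0.083, 0, 0], [0.026, -0.083, 0, 0], [0.026, -0.083, 0, 0], [0.025, -0.084, 0, 0], [0, 0, 0, 0], [0, 0, 0, 0]])

```text
time: 11.68
ee_pos: [433.0, -56.4, 208.7]
orientation: [0.657, 0.754, -0.0, 0.0]
wrist_force: [1.0, -0.4, -0.4]
finger_gap: 0.4
finger_force: 0.0
```

```bash
python3 w.py w4; python3 -c "
from h import *
plan(432.7,-57,74.6,8)"
```

```text
lids
8417 [510, 52] [678.9, 0.6, 267.6, 131.2, -82.7] 55.4
6423 [265, 79] [428.8, 23.1, 90.8, 48.7, -12.1] 56.3
5706 [263, 196] [432.4, -56.3, 90.1, 48.0, 8.3] 56.3
ribs
906 [315, 102] [429.0, 23.1, 32.2, 14.4, 79.7] 78.3
841 [311, 211] [432.4, -55.9, 31.5, 13.4, -82.2] 78.2
455 [566, 292] [689.6, -96.2, 31.9, 15.5, -81.6] 73.8
1898 [516, 322] [692.9, -125.9, 121.8, 13.7, 8.4] 83.4
39 [463, 458] [643.8, -308.2, 13.7, 5.2, 40.7] 69.7
t 11.72 pos [433.6 -56.3 208.8] toolx 97.8 tilt [ 5.e-04  4.e-04 -1.e+00] roll units -0.023 | after roll shift mm [ -0.6  -1.1 134.2] units [-0.001  -0.0018  0.2237] | before roll [-0.001  -0.0018  0.2237] dist 134.0
```

arm_command(series=[[0, -0.002, 0.07, 0], [0, 0, 0.08, 0], [0, 0, 0.05, 0], [0, 0, 0.0237, 0], [0, 0, 0, 0], [0, 0, 0, 0]])

```text
time: 12.48
ee_pos: [432.7, -56.3, 75.5]
orientation: [0.657, 0.754, 0.001, 0.001]
wrist_force: [1.0, 0.5, 0.6]
finger_gap: 0.404
finger_force: 0.0
```

arm_command(series=[[0, 0, 0, 0], [0, 0, 0, 0], [0, 0, 0, 0], [0, 0, 0, 0]], claw=1)

```text
time: 12.98
ee_pos: [432.6, -56.5, 75.8]
orientation: [0.657, 0.754, 0.001, 0.001]
wrist_force: [-1.1, -0.6, 6.5]
finger_gap: 0.146
finger_force: 59.0
```

arm_command(series=[[0, 0, -0.03, 0], [0, 0, -0.08, 0], [0, 0, -0.06, 0], [0, 0, -0.01, 0], [0, 0, 0, 0]])

```text
time: 13.6
ee_pos: [431.1, -56.6, 182.4]
orientation: [0.657, 0.754, -0.0, 0.0]
wrist_force: [-0.1, -0.3, -3.0]
finger_gap: 0.145
finger_force: 59.3
```

```bash
python3 -c "
from h import *
u=np.array([.9903,.1392]);v=np.array([-.1392,.9903]); print(669.7*u+(-90.2-45)*v)
t=669.7*u+(-90.2-45)*v
plan(t[0],t[1],180,8)
W,im,d=cloud('wrist')
[print(k,rect(p),np.median(p[:,2]).round(1)) for k,o,p in blobs(W,120,190,(350,520,-120,20),100)]"
```

```text
[682.02375 -40.66632]
t 13.6 pos [431.1 -56.6 182.4] toolx 97.79 tilt [-0.e+00 -7.e-04 -1.e+00] roll units -0.024 | after roll shift mm [-19.1 250.7   2.4] units [-0.0319  0.4178  0.004 ] | before roll [-0.0303  0.418   0.004 ] dist 251.0
20296 [430.8, -56.3, 91.0, 48.6, 8.0] 162.9
```

arm_command(series=[[-0.006, 0.0835, 0, 0], [-0.006, 0.0835, 0, 0], [-0.006, 0.0835, 0, 0], [-0.006, 0.0835, 0, 0], [-0.006, 0.0835, 0, 0], [0, 0, 0, 0], [0, 0, 0, 0], [0, 0, 0, 0]])

```text
time: 14.65
ee_pos: [680.8, -40.3, 181.7]
orientation: [0.657, 0.754, -0.001, -0.001]
wrist_force: [-0.6, 0.2, -3.8]
finger_gap: 0.145
finger_force: 59.7
```

arm_command(series=[[0, 0, 0.05, 0], [0, 0, 0.06, 0], [0, 0, 0.04, 0], [0, 0, 0.02, 0], [0, 0, 0.009, 0], [0, 0, 0, 0], [0, 0, 0, 0]])

```text
time: 15.52
ee_pos: [682.9, -40.0, 76.4]
orientation: [0.657, 0.754, 0.001, 0.001]
wrist_force: [0.8, 0.4, -2.8]
finger_gap: 0.147
finger_force: 59.7
```

arm_command(series=[[-0.006, 0, 0.002, 0], [-0.005, 0, 0, 0], [-0.003, 0, 0, 0], [0, 0, 0, 0]])

```text
time: 16.02
ee_pos: [683.4, -48.7, 74.1]
orientation: [0.657, 0.754, -0.0, 0.0]
wrist_force: [0.7, 0.9, -2.6]
finger_gap: 0.147
finger_force: 59.7
```

arm_command(series=[[-0.003, 0, 0.003, 0], [-0.001, 0, 0.001, 0], [0, 0, 0, 0], [0, 0, 0, 0]])

```text
time: 16.52
ee_pos: [683.7, -49.2, 72.0]
orientation: [0.657, 0.754, 0.001, -0.0]
wrist_force: [-1.4, 4.7, 1.5]
finger_gap: 0.146
finger_force: 60.3
```

arm_command(series=[[0.001, 0, 0, 0], [0, 0, 0, 0], [0, 0, 0, 0], [0, 0, -0.02, 0], [0, 0, -0.06, 0], [0, 0, -0.1, 0], [0, 0, -0.05, 0], [0, 0, 0, 0]], claw=0.6)

```text
time: 17.52
ee_pos: [685.5, -49.9, 214.1]
orientation: [0.657, 0.754, 0.002, 0.003]
wrist_force: [0.5, -0.4, -0.1]
finger_gap: 0.403
finger_force: 0.0
```

arm_command(series=[[0.0355, -0.0807, 0, 0], [0.0355, -0.0807, 0, 0], [0.0355, -0.0807, 0, 0], [0.0355, -0.0807, 0, 0], [0.0355, -0.0807, 0, 0], [0, 0, 0, 0.78], [0, 0, 0, 0.78], [0, 0, 0, 0.77], [0, 0, 0, 0]])

```text
time: 18.65
ee_pos: [428.7, 22.3, 209.2]
orientation: [0.778, 0.628, -0.0, -0.0]
wrist_force: [0.2, 0.9, 0.2]
finger_gap: 0.397
finger_force: 0.0
```

```bash
python3 w.py w5; python3 -c "
from h import *
plan(429,23,74.6,-11.5)"
```

```text
lids
10559 [497, 47] [679.0, 0.4, 268.4, 130.2, -82.3] 53.8
5699 [263, 195] [428.6, 23.3, 90.0, 48.2, -11.8] 56.3
122 [567, 408] [721.8, -293.1, 67.6, 10.4, -14.0] 54.9
ribs
639 [604, 26] [725.8, 139.9, 38.4, 20.5, -83.9] 71.8
840 [311, 210] [428.5, 23.6, 32.1, 13.4, 77.9] 78.2
469 [592, 233] [682.7, -48.7, 32.9, 15.1, -82.2] 73.9
2328 [552, 277] [689.8, -106.5, 120.8, 53.9, 7.8] 77.7
162 [573, 412] [735.5, -299.4, 99.6, 18.5, -27.3] 70.2
t 18.7 pos [428.8  22.3 209.3] toolx 77.94 tilt [-9.e-04 -2.e-04 -1.e+00] roll units -0.066 | after roll shift mm [  0.8   0.2 134.7] units [0.0013 0.0003 0.2245] | before roll [0.0013 0.0003 0.2245] dist 135.0
```

arm_command(series=[[0.002, 0, 0.07, 0], [0, 0, 0.08, 0], [0, 0, 0.05, 0], [0, 0, 0.0245, 0], [0, 0, 0, 0], [0, 0, 0, 0]])

```text
time: 19.45
ee_pos: [430.4, 23.7, 75.9]
orientation: [0.778, 0.628, 0.001, 0.001]
wrist_force: [-0.4, 0.0, -0.0]
finger_gap: 0.401
finger_force: 0.0
```

arm_command(series=[[0, 0, 0, 0], [0, 0, 0, 0], [0, 0, 0, 0], [0, 0, 0, 0]], claw=1)

```text
time: 19.95
ee_pos: [430.3, 23.6, 76.1]
orientation: [0.778, 0.628, 0.001, 0.001]
wrist_force: [-1.6, -0.3, 7.1]
finger_gap: 0.146
finger_force: 59.1
```

arm_command(series=[[0, 0, -0.03, 0], [0, 0, -0.08, 0], [0, 0, -0.06, -0.77], [0, 0, -0.01, -0.78], [0, 0, 0, -0.77], [0, 0, 0, 0], [0, 0, 0, 0]])

```text
time: 20.82
ee_pos: [429.3, 23.5, 183.0]
orientation: [0.659, 0.752, -0.0, 0.0]
wrist_force: [-0.6, -0.7, -1.5]
finger_gap: 0.146
finger_force: 59.1
```

```bash
python3 -c "
from h import *
u=np.array([.9903,.1392]);v=np.array([-.1392,.9903])
t=669.5*u+(-90.2+3)*v
plan(t[0],t[1],180,8)
W,im,d=cloud('wrist')
[print(k,rect(p),np.median(p[:,2]).round(1)) for k,o,p in blobs(W,120,190,(350,520,-60,100),100)]"
```

```text
t 20.82 pos [429.3  23.5 183. ] toolx 97.6 tilt [-1.e-04 -2.e-04 -1.e+00] roll units -0.046 | after roll shift mm [-50.7 241.1   2.9] units [-0.0845  0.4019  0.0049] | before roll [-0.0817  0.4025  0.0049] dist 246.0
20109 [429.1, 23.7, 90.6, 48.1, 7.4] 163.1
```

arm_command(series=[[-0.017, 0.0804, 0, -0.06], [-0.017, 0.0804, 0, 0], [-0.017, 0.0804, 0, 0], [-0.017, 0.0804, 0, 0], [-0.017, 0.0804, 0, 0], [0, 0, 0, 0], [0, 0, 0, 0], [0, 0, 0, 0]])

```text
time: 21.88
ee_pos: [674.4, 7.5, 182.9]
orientation: [0.654, 0.756, -0.0, -0.0]
wrist_force: [-0.3, 0.3, -1.6]
finger_gap: 0.151
finger_force: 59.4
```

arm_command(series=[[0, 0, 0.05, 0], [0, 0, 0.06, 0], [0, 0, 0.04, 0], [0, 0, 0.02, 0], [0, 0, 0.009, 0], [0, 0, 0, 0], [0, 0, 0, 0]])

```text
time: 22.75
ee_pos: [676.1, 7.4, 76.7]
orientation: [0.654, 0.756, 0.001, 0.001]
wrist_force: [-0.1, 0.2, -1.8]
finger_gap: 0.142
finger_force: 59.4
```

arm_command(series=[[-0.006, 0, 0.003, 0], [-0.005, 0, 0, 0], [-0.003, 0, 0, 0], [0, 0, 0, 0]])

```text
time: 23.25
ee_pos: [676.7, -1.0, 73.8]
orientation: [0.654, 0.756, 0.0, -0.0]
wrist_force: [-0.2, 0.6, -1.6]
finger_gap: 0.142
finger_force: 59.5
```

arm_command(series=[[-0.004, 0, 0.003, 0], [-0.003, 0, 0.001, 0], [0, 0, 0, 0], [0, 0, 0, 0]])

```text
time: 23.75
ee_pos: [677.1, -1.2, 72.4]
orientation: [0.654, 0.757, 0.002, -0.001]
wrist_force: [-3.2, 7.3, 4.1]
finger_gap: 0.146
finger_force: 60.3
```

arm_command(series=[[0.001, 0, 0, 0], [0, 0, 0, 0], [0, 0, 0, 0], [0, 0, -0.02, 0], [0, 0, -0.06, 0], [0, 0, -0.1, 0], [0.02, 0, -0.1, 0], [0.07, 0.04, -0.02, 0], [0.06, 0, 0, 0], [0, 0, 0, 0]], claw=0.5)

```text
time: 25.0
ee_pos: [687.2, 93.0, 253.0]
orientation: [0.652, 0.758, 0.001, -0.0]
wrist_force: [1.2, -0.7, -0.8]
finger_gap: 0.497
finger_force: 0.0
```

arm_command(series=[[0, 0, 0, 0], [0, 0, 0, 0], [0, 0, 0, 0]])

```text
time: 25.38
ee_pos: [688.2, 86.6, 251.3]
orientation: [0.655, 0.756, -0.0, 0.0]
wrist_force: [-0.2, -0.1, 0.2]
finger_gap: 0.501
finger_force: 0.0
```

```bash
cat >>h.py <<'E'
U=np.array([.9903,.1392]);V=np.array([-.1392,.9903])
E
python3 car.py c3; python3 - <<'E'
from h import *
W=np.load("pics/c3.npy"); W=W.copy()
print("boxes (u, v+90.2):")
for k,o,p in blobs(W,68,82,(560,800,-160,200),100):
    r=rect(p); print(k,np.round([U@r[:2],V@r[:2]+90.2],1),r,np.percentile(p[:,2],[50,98]).round(1))
# points of post/pin area in carrier frame
u=W[...,:2]@U-669.3; v=W[...,:2]@V+90.2
m=(u>50)&(u<95)&(v>100)&(v<165)
for zl in range(14,90,6):
    q=m&(W[...,2]>=zl)&(W[...,2]<zl+6)
    if q.sum()>8: print(zl,q.sum(),"u",np.percentile(u[q],[3,50,97]).round(1),"v",np.percentile(v[q],[3,50,97]).round(1))
E
```

```text
[688.2  86.8 251.3] 25.43
52 1665 [226, 161] [613.0, 53.5, 144.7, 11.0, -82.1] 56.3
52 8108 [251, 160] [683.7, 6.2, 258.8, 106.5, -83.0] 53.1
72 365 [364, 170] [727.4, 128.7, 17.9, 14.1, 8.8] 76.3
72 473 [288, 294] [677.1, -1.2, 31.8, 14.2, -83.1] 74.3
72 378 [290, 338] [683.4, -48.6, 32.2, 13.2, -83.4] 74.4
72 307 [292, 377] [690.5, -96.5, 33.6, 13.9, -80.3] 74.3
72 426 [261, 404] [702.0, -119.4, 99.5, 3.5, 7.8] 76.3
81 259 [284, 410] [714.8, -119.5, 73.0, 6.4, 8.9] 84.0
5 10419 [246, 156] [666.5, 63.5, 140.1, 103.0, -82.2] 8.4
boxes (u, v+90.2):
690 [738. 128.] [725.5, 140.1, 37.2, 17.9, -80.8] [75.5 80.7]
502 [670.4  -5.1] [677.1, -1.1, 31.9, 14.2, -83.1] [74.2 75.7]
423 [670.3 -52.9] [683.7, -48.4, 32.5, 14.1, -82.8] [74.3 75.9]
334 [ 670.5 -101.7] [690.7, -96.7, 33.9, 14.1, -83.2] [74.2 75.8]
769 [ 678.3 -125.9] [701.8, -119.6, 100.4, 4.0, 7.5] [75.3 81.8]
14 51 u [63.  66.  74.2] v [124.3 140.9 147. ]
20 124 u [50.6 65.1 73.1] v [106.7 132.2 146.8]
26 23 u [50.5 65.8 67.7] v [102.  134.7 139.9]
32 19 u [50.3 50.6 67.3] v [111.6 120.7 136.3]
38 23 u [50.4 50.5 57.8] v [101.5 111.7 129.7]
44 20 u [50.4 50.6 64.5] v [116.  123.  128.2]
50 139 u [50.3 55.2 60.6] v [101.3 116.7 129.7]
56 269 u [50.8 55.3 60.3] v [101.7 114.3 128.4]
62 150 u [60.3 67.4 77. ] v [114.  131.1 146.4]
68 305 u [60.5 69.  76.6] v [122.2 132.3 145.8]
74 362 u [60.7 68.5 77.1] v [109.6 116.7 138.9]
80 48 u [67.  69.4 72.5] v [134.9 138.  140.5]
```

View pics/c3.png

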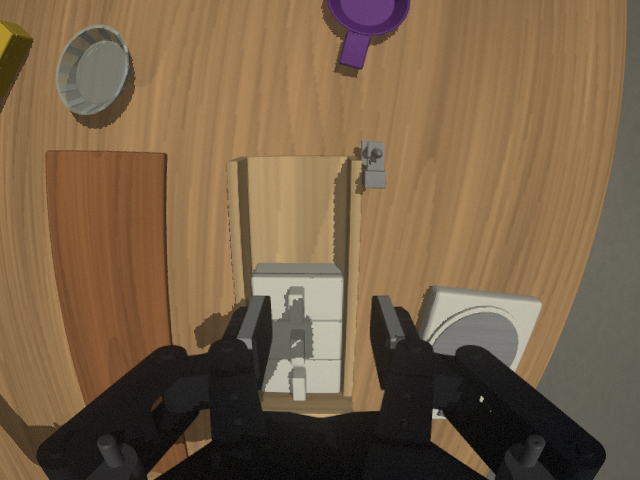

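The picture shows the three boxes tight against the end board (ribs at (296,303), (298,345), (299,382) px) and the pintle at (375,155). Carrier-frame y values are −5.1, −52.9 and −101.7 mm. Next is a close look at the pin.

arm_command(series=[[0.05, 0.038, 0.04, 0], [0.047, 0.038, 0.04, 0], [0, 0, 0.03, 0], [0, 0, 0, 0], [0, 0, 0, 0], [0, 0, 0, 0]])

```text
time: 26.18
ee_pos: [725.4, 151.0, 186.9]
orientation: [0.655, 0.756, 0.001, 0.001]
wrist_force: [-0.4, -0.4, 0.7]
finger_gap: 0.499
finger_force: 0.0
```

```bash
python3 car.py c4; python3 - <<'E'
from h import *
W=np.load("pics/c4.npy")
u=W[...,:2]@U-669.3; v=W[...,:2]@V+90.2; z=W[...,2]
m=(u>50)&(u<95)&(v>100)&(v<165)
for a,b in((14,19),(19,23),(52,62),(64,70),(70,74),(74,78),(78,82),(82,90)):
    q=m&(z>=a)&(z<b)
    if q.sum()>8: print((a,b),q.sum(),"u",np.percentile(u[q],[3,50,97]).round(1),"v",np.percentile(v[q],[3,50,97]).round(1), "z",np.median(z[q]).round(1))
q=m&(z>77.5)&(v>128); print("pin tip",q.sum(),u[q].mean().round(2),v[q].mean().round(2),W[q].mean(0).round(2))
i=np.argwhere(q); print(i.min(0),i.max(0))
# wall ends
q=(z>54)&(z<58)&(u>-62)&(u<62)
for lo,hi in((-62,-48),(48,62)):
    w=q&(u>lo)&(u<hi); print("wall",np.percentile(u[w],[2,98]).round(1),np.percentile(v[w],[98,99.5]).round(1))
im=cv2.imread("pics/c4.png"); c=i.mean(0).astype(int); print(c)
y0,x0=max(c[0]-60,0),max(c[1]-80,0); cv2.imwrite("pics/c4z.png",cv2.resize(im[y0:y0+120,x0:x0+160],None,fx=4,fy=4,interpolation=cv2.INTER_CUBIC)); print(x0,y0)
E
```

```text
[725.4 151.3 186.8] 26.23
52 1263 [156, 245] [609.6, 78.9, 94.6, 11.2, -82.4] 56.2
52 2068 [294, 245] [723.9, 57.0, 169.6, 12.1, -82.8] 56.4
52 872 [258, 367] [705.1, 3.3, 47.2, 32.1, -82.7] 52.6
52 76 [262, 407] [709.6, -24.0, 29.6, 5.4, 5.9] 52.6
52 288 [191, 415] [631.0, -74.5, 52.8, 10.6, -82.5] 56.3
72 509 [307, 263] [727.8, 128.6, 16.9, 14.7, 7.8] 76.3
5 9876 [176, 229] [659.9, 70.8, 135.3, 118.6, -87.7] 8.4
95 446 [250, 295] [701.3, 147.5, 23.2, 6.8, -81.4] 183.8
95 559 [370, 295] [747.8, 156.2, 22.3, 13.9, 60.4] 184.7
95 114 [232, 307] [693.8, 153.8, 8.5, 2.7, 33.5] 186.4
(14, 19) 32 u [50.8 59.9 75.7] v [122.9 130.2 147.2] z 18.1
(19, 23) 206 u [54.3 68.3 76.5] v [130.1 142.4 146.9] z 20.4
(52, 62) 525 u [50.6 55.2 60.6] v [101.1 117.1 129.9] z 56.3
(64, 70) 557 u [63.6 69.9 76.9] v [122.9 133.9 146.8] z 68.3
(70, 74) 72 u [61.  70.3 77. ] v [122.6 123.2 141.9] z 72.1
(74, 78) 504 u [60.9 69.3 77.5] v [109.8 117.2 140.6] z 76.4
(78, 82) 68 u [67.2 70.9 73.9] v [135.4 139.7 141.5] z 80.4
(82, 90) 33 u [68.5 69.9 71.9] v [136.  138.5 140.1] z 83.6
pin tip 18648 74.38 152.64 [727.73 165.34 253.47]
[240 213] [479 444]
wall [-59.6 -49.6] [129.  130.2]
wall [50.2 59.7] [128.3 129.8]
[428 337]
257 368
```

View pics/c4z.png

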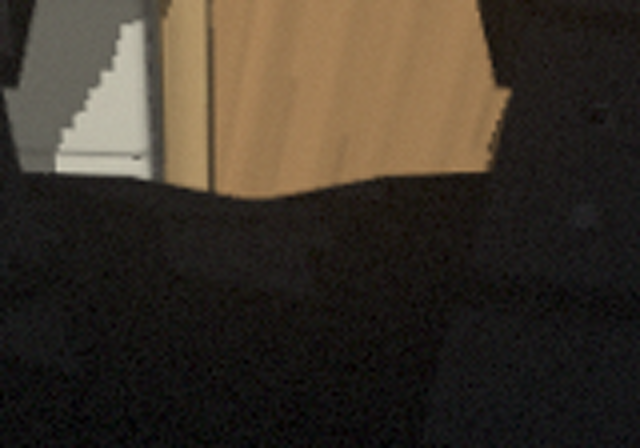

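The crop landed on the gripper, so it's no use. The depth data gives the pin at (725.6, 150.6), with post and bracket sizes matching the text. The row stands, so I'm going to the gate with the tool turned so the wrist camera faces the knuckles.

arm_command(series=[[0, 0, -0.05, 0.95], [0.0655, -0.0486, -0.03, 0], [0, 0, 0, 0.95], [0, 0, 0, 0.95], [0, 0, 0, 0.95], [0, 0, 0, 0.95], [0, 0, 0, 0.95], [0, 0, 0, 0.95], [0, 0, 0, 0.95], [0, 0, 0, 0.95]])

```text
time: 27.48
ee_pos: [695.7, 191.2, 234.3]
orientation: [0.977, 0.212, 0.001, -0.0]
wrist_force: [-0.3, -0.5, -0.8]
finger_gap: 0.501
finger_force: 0.0
```

```bash
python3 -c "
from h import *
plan(519,360.3,250,-88);print(np.round(robot.observe()['joints'],2))"
```

```text
t 27.48 pos [695.7 191.2 234.3] toolx 24.48 tilt [ 1.1e-03  4.0e-04 -1.0e+00] roll units 2.616 | after roll shift mm [-170.7 -175.2  -16. ] units [-0.2845 -0.292  -0.0266] | before roll [-0.1512 -0.3786 -0.0264] dist 245.0
[-0.13  0.59 -0.35  1.42  0.21  1.17 -1.65]
```

arm_command(series=[[0, 0, 0, 0.87], [0, 0, 0, 0.87], [0, 0, 0, 0.876], [-0.057, -0.0584, -0.005, 0], [-0.057, -0.0584, -0.005, 0], [-0.057, -0.0584, -0.005, 0], [-0.057, -0.0584, -0.005, 0], [-0.0565, -0.0584, -0.005, 0], [0, 0, 0, 0], [0, 0, 0, 0]])

```text
time: 28.72
ee_pos: [518.6, 359.1, 249.0]
orientation: [1.0, 0.02, 0.001, 0.0]
wrist_force: [0.1, -0.2, -0.7]
finger_gap: 0.502
finger_force: 0.0
```

```bash
cat > gate.py <<'E'
from h import *
import sys
W,im,d=cloud("wrist"); cv2.imwrite(f"pics/{sys.argv[1]}.png",im[...,::-1]); np.save(f"pics/{sys.argv[1]}.npy",W)
s=robot.observe(); print(np.round(s["ee_pos"],1),round(s["time"],2),np.round(s["joints"],2))
B=(430,640,300,420)
for zl,zh in((86,95),(74,83),(40,47)):
    [print(zl,k,o,rect(p),np.median(p[:,2]).round(1)) for k,o,p in blobs(W,zl,zh,B,20)]
E
python3 gate.py g1; python3 -c "
from h import *
plan(519,360,68,-88)"
```

```text
[519.2 358.3 248.7] 28.77 [-0.45  0.42 -0.34  1.65  0.15  1.1  -2.37]
86 1947 [315, 153] [521.9, 357.8, 111.0, 11.3, 2.1] 90.3
74 363 [310, 124] [588.7, 360.9, 22.7, 18.4, 1.7] 78.2
40 827 [302, 172] [517.6, 371.2, 78.4, 10.0, 1.2] 43.2
40 879 [330, 172] [518.7, 345.5, 78.3, 10.0, 2.0] 43.2
t 28.77 pos [519.2 358.3 248.7] toolx 2.18 tilt [ 1.2e-03 -4.0e-04 -1.0e+00] roll units 0.02 | after roll shift mm [ -0.4  -1.7 180.7] units [-0.0006 -0.0029  0.3012] | before roll [-0.0006 -0.0029  0.3012] dist 181.0
```

View pics/g1.png

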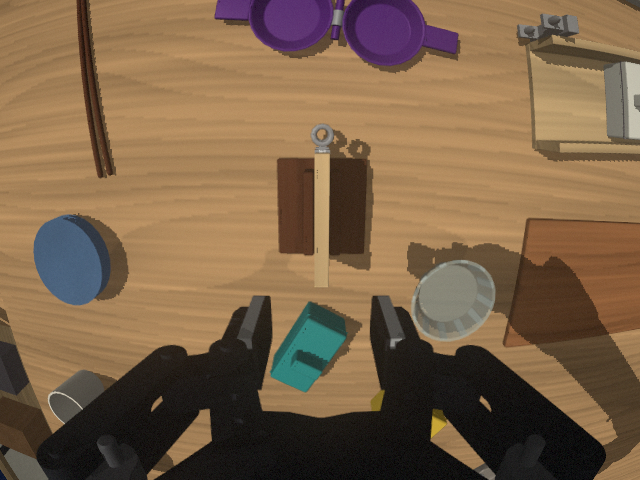

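The gate leaf runs from (322,153) to (321,287) px, with its knuckle at (322,137) towards +x, as needed. I'll grip it at the middle.

arm_command(series=[[0.0045, 0, 0.07, 0], [0, 0, 0.08, 0], [0, 0, 0.07, 0], [0, 0, 0.05, 0], [0, 0, 0.031, 0], [0, 0, 0, 0], [0, 0, 0, 0]])

```text
time: 29.65
ee_pos: [521.8, 360.1, 69.0]
orientation: [1.0, 0.02, 0.001, -0.001]
wrist_force: [0.0, 0.1, -0.1]
finger_gap: 0.499
finger_force: 0.0
```

arm_command(series=[[0, 0, 0, 0], [0, 0, 0, 0], [0, 0, 0, 0], [0, 0, 0, 0], [0, 0, 0, 0]], claw=1, squeeze=70)

```text
time: 30.28
ee_pos: [521.3, 360.0, 68.9]
orientation: [1.0, 0.02, 0.001, -0.0]
wrist_force: [-0.7, -1.1, 6.2]
finger_gap: 0.129
finger_force: 68.7
```

arm_command(series=[[0, 0, -0.02, 0], [0, 0, -0.04, 0], [0, 0, -0.06, 0], [0, 0, -0.06, 0], [0, 0, -0.03, 0], [0, 0, 0, 0], [0, 0, 0, 0], [0, 0, 0, 0]])

```text
time: 31.28
ee_pos: [520.1, 359.1, 192.1]
orientation: [1.0, 0.02, -0.001, 0.001]
wrist_force: [-0.3, -0.3, -1.1]
finger_gap: 0.132
finger_force: 68.1
```

```bash
cat > held.py <<'E'
from h import *
import sys
W,im,d=cloud("wrist"); cv2.imwrite(f"pics/{sys.argv[1]}.png",im[...,::-1]); np.save(f"pics/{sys.argv[1]}.npy",W)
s=robot.observe(); R,a=yaw(); p=np.array(s["ee_pos"])
print(p.round(1),round(s["time"],2),"toolx",round(a,2),"F",np.round(s["wrist_force"],1))
L=(W-p)@R; z=L[...,2]
m=(L[...,0]>8)&(L[...,0]<95)&(abs(L[...,1])<14)&(z>-35)&(z<70)
for lo in range(-30,66,6):
    q=m&(z>=lo)&(z<lo+6)
    if q.sum()>15: print("toolz",lo,q.sum(),"x",np.percentile(L[q][:,0],[2,50,98]).round(1),"y",np.percentile(L[q][:,1],[2,50,98]).round(1),"zmed",np.median(z[q]).round(1))
q=m&(L[...,0]>22)&(L[...,0]<54)&(z<-15); 
if q.sum()>20: pf=np.polyfit(L[q][:,0],L[q][:,1],1); print("leaf top: slope deg",np.degrees(np.arctan(pf[0])).round(2),"y at 0",pf[1].round(2),"z top",np.median(z[q]).round(1))
E
python3 held.py g2
```

```text
[520.2 359.2 192.3] 31.32 toolx 2.29 F [ 0.2  0.2 -0.8]
toolz -30 222 x [ 8.6 11.8 13.4] y [-13.7  -5.5  13.6] zmed -27.6
toolz -24 5859 x [ 9.1 33.1 55.5] y [-7.6  0.5  8.6] zmed -21.1
toolz -18 412 x [10.1 10.8 55.9] y [-11.6  -1.1  12.3] zmed -14.9
toolz -12 2513 x [10.7 65.8 78.1] y [-9.4  0.5  9.9] zmed -8.8
toolz -6 306 x [10.3 11.  70.3] y [-11.5  -0.6  12.2] zmed -3.1
toolz 0 215 x [10.2 11.  68.3] y [-11.9  -0.2  12.5] zmed 2.0
toolz 6 86 x [10.3 10.7 11.3] y [-11.4   8.4  12.4] zmed 8.2
toolz 18 18 x [55.1 55.6 55.8] y [-5.   0.6  6.5] zmed 20.7
toolz 30 17 x [55.2 55.8 56. ] y [-5.1 -3.7  6.2] zmed 32.2
toolz 36 286 x [55.6 64.8 72.5] y [-5.7  0.1  6.5] zmed 39.3
toolz 42 29 x [64.7 66.5 71.2] y [-4.5  1.1  5.7] zmed 45.8
leaf top: slope deg -0.13 y at 0 0.48 z top -21.1
```

```bash
python3 -c "
from h import *
plan(649.6,190,150,-82)"
```

```text
t 31.32 pos [520.2 359.2 192.3] toolx 2.29 tilt [-0.0019 -0.0014 -1.    ] roll units -0.664 | after roll shift mm [104.7 185.5  42.3] units [0.1745 0.3092 0.0705] | before roll [0.2044 0.2904 0.0704] dist 217.0
```

arm_command(series=[[0, 0, 0, -0.664], [0.035, 0.062, 0, 0], [0.035, 0.062, 0, 0], [0.035, 0.062, 0.015, 0], [0.035, 0.062, 0.025, 0], [0.0345, 0.061, 0.03, 0], [0, 0, 0, 0], [0, 0, 0, 0], [0, 0, 0, 0]])

```text
time: 32.45
ee_pos: [649.6, 192.5, 152.0]
orientation: [0.997, 0.071, 0.0, -0.0]
wrist_force: [-0.9, 0.7, -1.0]
finger_gap: 0.131
finger_force: 68.2
```

```bash
cat > pin.py <<'E'
from h import *
import sys
W,im,d=cloud("wrist"); cv2.imwrite(f"pics/{sys.argv[1]}.png",im[...,::-1])
s=robot.observe(); R,a=yaw(); p=np.array(s["ee_pos"])
print(p.round(1),round(s["time"],2),"toolx",round(a,2),"F",np.round(s["wrist_force"],1), "carrier uv of tcp",np.round([U@p[:2]-669.3,V@p[:2]+90.2],1))
u=W[...,:2]@U-669.3; v=W[...,:2]@V+90.2; z=W[...,2]
m=(u>50)&(u<95)&(v>100)&(v<158)
for lo,hi in((14,23),(62,70),(70,74),(74,78),(78,82),(82,87)):
    q=m&(z>=lo)&(z<hi)
    if q.sum()>8: print((lo,hi),q.sum(),"u",np.percentile(u[q],[3,50,97]).round(1),"v",np.percentile(v[q],[3,50,97]).round(1), "z",np.median(z[q]).round(1))
L=(W-p)@R; q=(L[...,2]>-13)&(L[...,2]<-5)&(L[...,0]>57)&(L[...,0]<85)&(abs(L[...,1])<14)
if q.sum()>20: print("knuckle top uv",np.round([np.percentile(u[q],[2,98]),np.percentile(v[q],[2,98])],1),"toolxy",np.percentile(L[q][:,0],[2,98]).round(1),np.percentile(L[q][:,1],[2,98]).round(1),"z",np.median(z[q]).round(1))
q=(L[...,2]>-25)&(L[...,2]<-17)&(L[...,0]>20)&(L[...,0]<54)&(abs(L[...,1])<14)
pf=np.polyfit(u[q],v[q],1); print("leaf angle rel carrier",np.degrees(pf[0]).round(2),"leaf top v mid at u=35",np.polyval(pf,35).round(1))
E
python3 pin.py h1; python3 -c "
from h import *
plan(649.6,190,94.4,-82)"
```

```text
[649.7 192.4 152.2] 32.5 toolx 8.12 F [-0.8  0.3 -1.2] carrier uv of tcp [  0.8 190.3]
(14, 23) 261 u [52.5 68.7 76.7] v [129.6 143.1 147.1] z 20.4
(62, 70) 837 u [63.1 70.1 76.9] v [122.8 133.4 146.9] z 68.4
(70, 74) 92 u [61.1 69.6 77.8] v [122.2 123.1 141.9] z 71.9
(74, 78) 739 u [60.8 69.2 77.5] v [109.8 116.8 123.8] z 76.3
(78, 82) 109 u [66.7 70.1 73.5] v [116.4 139.5 141.9] z 80.1
(82, 87) 51 u [67.9 70.3 72.3] v [136.4 138.8 140.6] z 83.7
knuckle top uv [[ 58.2  78.9]
 [182.  198.6]] toolxy [57.4 78.1] [-8.1  8.4] z 161.0
leaf angle rel carrier 0.32 leaf top v mid at u=35 190.2
t 32.5 pos [649.7 192.4 152.2] toolx 8.12 tilt [ 3.e-04  9.e-04 -1.e+00] roll units 0.015 | after roll shift mm [-0.4  2.4 57.8] units [-0.0007  0.004   0.0963] | before roll [-0.0007  0.004   0.0963] dist 58.0
```

View pics/h1.png

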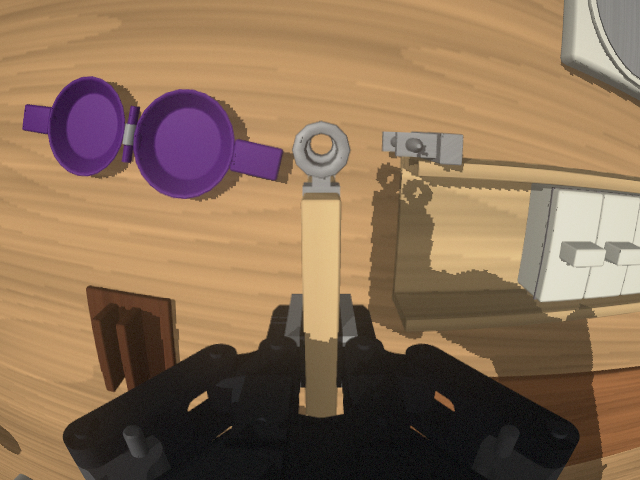

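The knuckle ring is at (321,150) px with its bore visible, and the upper pin is at (414,145). The measured offset from knuckle to pin is about −0.5 mm in u and −51.8 mm in v. I'll lower to approach height and slide in.

arm_command(series=[[0, 0, 0.04, 0], [0, 0, 0.04, 0], [0, 0, 0.0163, 0], [0, 0, 0, 0], [0, 0, 0, 0], [0, 0, 0, 0]])

```text
time: 33.25
ee_pos: [650.8, 190.9, 95.1]
orientation: [0.998, 0.07, 0.001, -0.0]
wrist_force: [0.3, -0.3, -0.7]
finger_gap: 0.133
finger_force: 68.2
```

```bash
python3 pin.py h2; python3 -c "
from h import *
t=(669.3+0.3)*U+(-90.2+138.5)*V; plan(t[0],t[1],94.4,-82)"
```

```text
[650.7 190.8  94.9] 33.3 toolx 7.99 F [-0.3  0.  -1.5] carrier uv of tcp [  1.6 188.6]
(14, 23) 491 u [52.9 68.7 76.9] v [129.6 142.5 147. ] z 20.3
(62, 70) 1472 u [62.9 70.3 77. ] v [122.9 134.3 147.1] z 68.4
(70, 74) 195 u [61.  70.1 77.5] v [122.4 123.1 141.8] z 72.1
(74, 78) 1287 u [60.8 69.3 77.5] v [109.9 117.2 140.7] z 76.3
(78, 82) 187 u [66.6 70.5 73.6] v [134.2 139.6 141.7] z 79.8
(82, 87) 93 u [67.9 70.2 72.3] v [136.6 138.6 140.4] z 83.5
knuckle top uv [[ 59.   80. ]
 [180.2 196.7]] toolxy [57.4 78.3] [-8.1  8.4] z 104.1
leaf angle rel carrier 0.2 leaf top v mid at u=35 188.4
t 33.3 pos [650.7 190.8  94.9] toolx 7.99 tilt [ 1.4e-03  4.0e-04 -1.0e+00] roll units -0.001 | after roll shift mm [-1.3 50.1  0.5] units [-0.0022  0.0835  0.0008] | before roll [-0.0021  0.0835  0.0008] dist 50.0
```

arm_command(series=[[-0.0022, 0.03, 0, 0], [0, 0.03, 0, 0], [0, 0.0165, 0, 0], [0, 0.007, 0, 0], [0, 0, 0, 0], [0, 0, 0, 0], [0, 0, 0, 0]])

```text
time: 34.17
ee_pos: [655.7, 141.6, 94.0]
orientation: [0.998, 0.07, -0.0, -0.0]
wrist_force: [-0.2, -0.1, -2.2]
finger_gap: 0.13
finger_force: 68.2
```

```bash
python3 pin.py h3; python3 -c "
import cv2; im=cv2.imread('pics/h3.png'); cv2.imwrite('pics/h3z.png',cv2.resize(im[90:240,220:420],None,fx=4,fy=4,interpolation=cv2.INTER_CUBIC))"
```

```text
[655.7 141.5  94. ] 34.23 toolx 8.04 F [-0.5  0.3 -0.7] carrier uv of tcp [ -0.2 139. ]
(62, 70) 766 u [61.1 68.6 76.5] v [123.  127.4 144.2] z 68.4
(70, 74) 53 u [55.3 66.4 76.8] v [122.8 123.  143.9] z 72.3
(74, 78) 1576 u [60.5 69.1 77.4] v [109.7 116.4 122.9] z 76.3
(78, 82) 199 u [66.4 70.3 73.7] v [119.2 138.1 141.2] z 79.9
(82, 87) 113 u [68.1 70.  71.9] v [136.  138.1 140. ] z 83.6
knuckle top uv [[ 57.3  77.9]
 [130.6 147.2]] toolxy [57.5 78.2] [-8.1  8.5] z 103.0
leaf angle rel carrier 0.19 leaf top v mid at u=35 139.0
```

View pics/h3z.png

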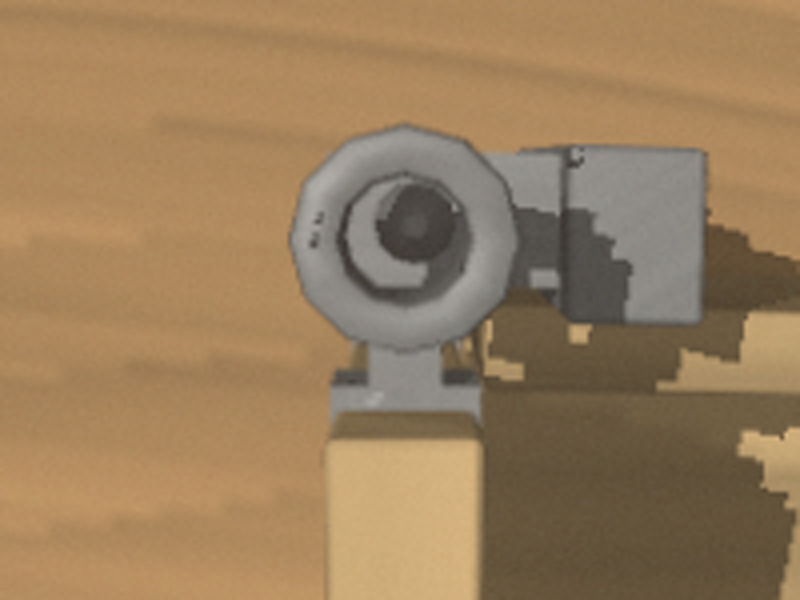

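The pin tip (417,223) in the crop sits inside the bore (centre (405,237)). The depth data asks for +0.5 mm in u and −0.8 mm in v. I'll correct and lower onto the tapered tip.

arm_command(series=[[0.001, 0.0013, 0, 0], [0, 0, 0.008, 0], [0, 0, 0.008, 0], [0, 0, 0.006, 0], [0, 0, 0, 0], [0, 0, 0, 0]])

```text
time: 34.98
ee_pos: [656.6, 140.2, 80.8]
orientation: [0.998, 0.07, 0.0, -0.0]
wrist_force: [-0.2, 0.2, -0.9]
finger_gap: 0.13
finger_force: 68.2
```

```bash
python3 pin.py h4
```

```text
[656.7 140.2  80.9] 35.02 toolx 7.99 F [-0.4 -1.3 -1.4] carrier uv of tcp [  0.6 137.7]
(62, 70) 740 u [63.  70.6 76.8] v [123.  126.6 145.8] z 68.4
(70, 74) 56 u [61.4 69.3 77.4] v [122.7 123.  135.9] z 71.8
(74, 78) 1889 u [60.7 69.1 77.4] v [109.6 116.5 122.9] z 76.3
(78, 82) 297 u [58.4 69.8 73.5] v [132.3 137.9 141.8] z 80.2
(82, 87) 211 u [58.3 69.2 71.9] v [132.1 137.9 142.3] z 83.8
knuckle top uv [[ 58.   78.7]
 [129.1 145.6]] toolxy [57.4 78.1] [-8.   8.6] z 89.8
leaf angle rel carrier 0.09 leaf top v mid at u=35 137.4
```

arm_command(series=[[0, -0.0007, 0.005, 0], [0, 0, 0.005, 0], [0, 0, 0.004, 0], [0, 0, 0, 0], [0, 0, 0, 0]])

```text
time: 35.65
ee_pos: [656.6, 140.6, 72.4]
orientation: [0.998, 0.07, 0.0, -0.0]
wrist_force: [-0.4, -0.6, -1.3]
finger_gap: 0.128
finger_force: 68.2
```

arm_command(series=[[0, 0, 0.0025, 0], [0, 0, 0.001, 0], [0, 0, 0, 0], [0, 0, 0, 0]])

```text
time: 36.15
ee_pos: [656.7, 140.7, 70.8]
orientation: [0.998, 0.07, 0.0, -0.0]
wrist_force: [-2.1, -0.6, 5.1]
finger_gap: 0.134
finger_force: 69.0
```

arm_command(series=[[0, 0, 0, 0], [0, 0, 0, 0], [0, 0, 0, 0], [0, 0, -0.02, 0], [0, 0, -0.05, 0], [0, 0, -0.08, 0], [0, 0, -0.08, 0], [0, 0, -0.03, 0], [0, 0, 0, 0], [0, 0, 0, 0]], claw=0.6)

```text
time: 37.4
ee_pos: [655.5, 140.2, 224.4]
orientation: [0.998, 0.07, -0.001, 0.0]
wrist_force: [-0.1, 0.5, -0.7]
finger_gap: 0.399
finger_force: 0.0
```

arm_command(series=[[-0.04, 0.08, 0, 0], [-0.04, 0.08, 0, 0], [0, 0, 0, 0], [0, 0, 0, 0], [0, 0, 0, 0]])

```text
time: 38.02
ee_pos: [622.2, 40.7, 225.5]
orientation: [0.997, 0.071, -0.0, -0.0]
wrist_force: [0.3, 0.1, -0.6]
finger_gap: 0.401
finger_force: 0.0
```

```bash
python3 - <<'E'
from h import *
W,im,d=cloud("wrist"); cv2.imwrite("pics/f1.png",im[...,::-1])
print(np.round(robot.observe()["ee_pos"],1),robot.observe()["time"])
def uv(r): return np.round([U@r[:2]-669.3,V@r[:2]+90.2,r[2],r[3],r[4]-8],1)
for n,lo,hi in(("gate top",86,98),("high",70,84)):
    for k,o,p in blobs(W,lo,hi,(560,800,-160,200),40): print(n,k,o,uv(rect(p)),np.median(p[:,2]).round(1))
for c in("scene","side"):
    W,im,d=cloud(c)
    for n,lo,hi in(("gate top",86,98),("rib/high",70,82)):
        for k,o,p in blobs(W,lo,hi,(560,800,-160,200),8): print(c,n,k,o,uv(rect(p)),np.median(p[:,2]).round(1))
E
```

```text
[622.3  40.6 225.7] 38.075
gate top 2210 [184, 100] [ -1.2 138.1 110.6  13.3  -0.5] 89.1
high 454 [216, 69] [ 68.8 115.7  18.   14.7   0.7] 76.2
high 1338 [185, 71] [ 10.7 131.8 133.9  18.9   5.1] 78.9
high 1173 [513, 105] [-2.000e-01 -1.261e+02  1.198e+02  3.500e+00  1.000e-01] 77.2
high 756 [365, 158] [  1.2  -5.8  32.1  14.1 -88.9] 74.2
high 677 [425, 160] [  1.1 -53.2  32.5  14.1 -89.6] 74.3
high 599 [480, 163] [   1.4 -101.5   32.4   14.5  -89.6] 74.2
scene gate top 185 [283, 279] [ -1.4 138.8 109.8  15.1   0.6] 88.4
scene rib/high 141 [225, 220] [  -0.8 -125.6  120.7   12.2   -3.1] 76.2
scene rib/high 44 [246, 233] [   0.7 -100.3   33.3   12.7  -87.1] 73.1
scene rib/high 51 [256, 243] [  0.3 -52.   33.5  14.8 -93.6] 72.8
scene rib/high 54 [265, 254] [  1.1  -4.8  34.6  12.7 -89.2] 73.1
scene rib/high 242 [269, 282] [ 10.7 129.6 133.6  40.2  -0.4] 76.0
side gate top 76 [235, 238] [1.890e+01 1.407e+02 6.670e+01 1.750e+01 1.000e-01] 88.4
side gate top 10 [259, 246] [-25.9 142.6  14.1  10.7  -1.1] 87.7
side rib/high 115 [286, 192] [  -8.9 -128.4  107.7   20.     1.6] 76.3
side rib/high 27 [293, 200] [ -1.5 -96.6  34.8  14.7 -90.4] 72.6
side rib/high 31 [284, 208] [ -0.6 -51.3  35.2  14.9 -93. ] 72.4
side rib/high 29 [276, 217] [ -0.9  -2.7  32.1  13.7 -91.8] 72.2
side rib/high 195 [229, 235] [ 11.1 140.4 139.7  41.3 -11.4] 75.6
```

View pics/f1.png

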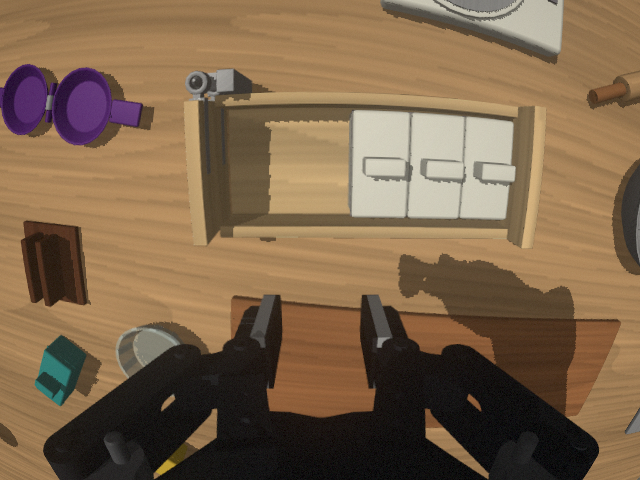

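The picture shows the gate across the open end at (200,170) px, its knuckle on the pin at (198,82), and three boxes tight at (380,165), (435,165) and (487,168). One check remains: the gate's seated height.

```bash
python3 - <<'E'
from h import *
W,im,d=cloud("wrist")
u=W[...,:2]@U-669.3; v=W[...,:2]@V+90.2; z=W[...,2]
q=(abs(u)<50)&(v>134)&(v<144)&(z>85); print("leaf top",np.percentile(z[q],[50,75,90,98]).round(1))
h=np.histogram(z[q],bins=np.arange(85,97)); print(h[0].tolist())
q=(u>60)&(u<82)&(v>128)&(v<150)&(z>60); print("knuckle",np.histogram(z[q],bins=np.arange(60,92,2))[0].tolist())
E
```

```text
leaf top [89.1 90.4 91.3 92.2]
[25, 153, 246, 313, 315, 275, 191, 39, 4, 0, 0]
knuckle [0, 0, 3, 16, 42, 22, 29, 23, 34, 128, 210, 30, 8, 0, 0]
```

```bash
python3 - <<'E'
from h import *
W,im,d=cloud("wrist")
u=W[...,:2]@U-669.3; v=W[...,:2]@V+90.2; z=W[...,2]
for a in range(-56,56,16):
  print(a,[ (round(float(np.median(z[q])),1),int(q.sum())) for b in range(130,146,2) for q in [(u>a)&(u<a+16)&(v>=b)&(v<b+2)&(z>60)]])
E
```

```text
-56 [(76.2, 27), (77.7, 199), (86.5, 46), (86.7, 50), (86.7, 45), (86.3, 43), (86.5, 44), (85.4, 2)]
-40 [(77.1, 20), (77.4, 224), (87.3, 46), (87.3, 48), (87.6, 51), (87.5, 49), (87.2, 40), (86.6, 5)]
-24 [(69.9, 21), (78.4, 230), (88.3, 50), (88.4, 51), (88.2, 51), (88.4, 47), (88.3, 45), (87.4, 4)]
-8 [(75.5, 84), (80.2, 194), (89.2, 52), (89.0, 51), (89.1, 54), (89.0, 50), (89.0, 46), (nan, 0)]
8 [(75.0, 119), (82.8, 172), (90.0, 52), (90.0, 57), (89.9, 53), (90.0, 51), (89.9, 45), (88.3, 2)]
24 [(76.9, 186), (88.2, 120), (90.7, 51), (90.7, 56), (90.6, 49), (90.8, 58), (90.4, 46), (89.3, 1)]
40 [(76.4, 190), (88.1, 104), (91.4, 52), (91.4, 54), (91.6, 46), (91.3, 50), (91.1, 34), (nan, 0)]
  return _methods._mean(a, axis=axis, dtype=dtype,
  ret = ret.dtype.type(ret / rcount)
```

The leaf sags 0.05 rad, which is just the bore play and well under the 0.1 limit. The knuckles are at full seated height, the gate is shut within 0.01 rad and the row is tight. I'm handing it in.

```bash
python3 -c "
from bench import robot
print(robot.finish_job())"
```

```text
the job is handed in; nothing more can be done
None
```

The job is handed in (the call returned no verdict): by my last camera check the three boxes present stand in a tight row against the end board, and the gate hangs home on both pins, swung shut with about 0.05 rad of lean from bore play.

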